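# Probe the battery pads with sprung test tweezers

### The job

Check the motor-driver board for a short before power-up: lift the sprung test tweezers out of their rest, squeeze them until their two tips stand as far apart as the two framed gold battery pads, and set both tips down gently on the middle of the pads, one on each, either way round, touching the board nowhere else. Hold that gap and contact steady for a good two seconds so that the reading settles, and finish like that, still holding the squeezed tweezers roughly level on the pads; leave the other things on the desk where they are.

Things in the scene. Friction and masses are not known exactly. Their poses are not given: they have to be found in the camera images.
- tweezers_grip (a point): grip point of the sprung test tweezers: centre line, half-way up, between the ribbed rubber finger pads (red leg at +y, black at -y). x runs to the bent nose, z up. Lies level in its rest at the start, 50 mm above the desk. Pads: upright faces 36 mm long (x), 14 mm high, 38 mm apart over their outsides when relaxed. Level, the tips lie 61 mm ahead (+x) and 38 mm below (-z)
- tweezers: the tweezers, 175 mm long, about 85 g, grey rear body with a small display. Origin: hinge, on the centre line, 76 mm behind tweezers_grip; the rear end lies 39 mm further back; axes as tweezers_grip. Tip gap = 22 mm + 1.8 x (distance over the finger pads - 29 mm); at 29 mm the pads are parallel
- jaw_left (a joint): squeeze of the red leg about the hinge, rad: 0 relaxed (tips 38 mm apart), 0.057 at a tip gap of 22 mm, 0.125 at the stop. The spring pushes each finger pad outward with about 6 N relaxed and 11 N at the 22 mm gap; let go, it springs open
- jaw_right (a joint): the same of the black leg; both legs always move alike
- tip_left (a point): lowest point of the gold spring-loaded probe pin under the red leg's nose, 3 mm thick, pointing down out of a red barrel; it gives way up to 4 mm into the barrel (about 0.2 N to start, 1 N at the end)
- tip_right (a point): the same on the black leg, black barrel
- pin_left: the red leg's probe pin; its origin is tip_left
- pin_right: the black leg's probe pin; its origin is tip_right
- stand: black printed rest of the tweezers, fixed, base 150 x 66 x 5 mm, x towards their nose, origin under its centre (36 mm behind tweezers_grip). A rear post with two cheeks carries the rear body; a web 40 mm wide, 44 mm high carries the legs 27 to 33 mm ahead of tweezers_grip. The tweezers lift straight up out of it
- board: green motor-driver board, 106 x 84 mm, on a black lattice carrier 150 x 112 mm, all fixed; top face 32 mm above the desk; origin on the desk under its centre. The battery pads lie 37 mm from it towards -x; parts up to 15 mm high stand further to +x. The tweezers come best from the -x side, their x along the board's x
- pad_red (a point): centre of the top face of the battery pad framed in red: bare gold, 10 x 10 mm, flush with the board; x and y along the board's
- pad_black (a point): the same, framed in black; the pads are 22 mm apart, centre to centre, along the board's y
- mug: bystander: white ceramic mug, 82 mm across and 95 mm tall, handle on its +y side, standing on a small pallet-shaped wooden coaster; origin at the centre of its foot
- track: bystander: strip of black printed track links lying flat, 165 x 44 x 12 mm, long along its x; origin under its centre
- servo: bystander: blue micro servo standing upright with a white horn, 32 x 12 x 30 mm, long along its x; origin under its centre
- sonar: bystander: blue twin-can range sensor standing on its edge, 16 x 45 x 20 mm, cans towards its -x; origin under its board
- driver: bystander: screwdriver with a blue handle lying flat, 160 mm long, 25 mm thick at most, along its x
- cutters: bystander: side cutters with two blue handles lying flat, 165 x 60 x 13 mm, along its x; origin under its middle
- screw_bin: bystander: orange open bin of screws, 90 x 65 x 30 mm; origin under its centre

How it is judged:
By the outcome, as a careful person would: the job done as asked, in the order asked, and still so for the second after the job is handed in, while the arm keeps its last pose, push and grip.
It also fails if it takes over 40 s, if anything falls off the work surface, if the arm or the gripper's body presses on something with over 40 N, if the wrist force passes 120 N, or if a joint passes its speed limit or range.

### The arm

A 6-joint arm with a two-finger parallel gripper is mounted at the origin on the work surface. World frame = base frame: x ahead of the robot, y to its left, z up, the work surface at z = 0. Lengths are in m, angles in rad, forces in N, time in s.
With the tool pointing down it reaches from about 0.25 to 0.775 m from the base axis. Payload 4 kg.
Tool frame: the origin (TCP) lies at the very end of the fingers, on their centre line; the grasp point (between the pads) lies 19 mm behind it; z points along the fingers, y is the line along which they close (so a half turn about z gives the same grasp; the last joint's range is limited). The gripper opens to 85 mm and grips with 20 to 120 N. Pads are 22 mm wide; open, the fingers measure 114 mm over their backs; the gripper's body (76 mm by 85 mm) begins 54 mm behind the grasp point. The pads swing forward as they close: fully open they stand 13 mm farther back than shut.
Start: joints at [-1.438, 0.087, 1.371, -0, 1.684, -0.103], TCP at [0.128, -0.535, 0.231] pointing down, gripper open.
Joint ranges: [-3.1, 3.1], [-0.76, 2.03], [0.27, 2.55], [-1.08, 4.22], [0.17, 2.65], [-2.57, 2.57]. Speed limits (rad/s): [2.79, 2.79, 3.14, 3.14, 3.14, 3.14].

### API

Orientations are given as a unit quaternion [w, x, y, z].
In Python, from plant import monitor, viewer, job gives the robot as it stands.
- The arm moves only by the tool jog_arm, never from a script. Its argument "series" is one flat list of numbers, 4 for each row, row after row: the shift along the tool's x, y, z in m, then the turn about the tool's z in degrees. In form: [dx, dy, dz, turn, dx, dy, dz, turn, ...]. A call has 1 to 8 rows; each row shifts and turns the commanded pose from where the row before left it, along the tool's axes as they then stand; what a row does not reach is not made up. A row lasts 1/8 s, in which the tool goes at most 62.5 mm and 10.7 degrees, less where a joint would pass 70% of its speed; a pose out of reach is approached as far as the arm can. A call is refused whole if a number of a shift passes 0.0625 or a number of a turn 10.7, either way. A call with a gripper value outside its range is refused whole. "hand" is the opening in per cent of the stroke, from 0 (shut) to 100 (fully open), set as the call begins (left out, the last holds). The fingers move at their own pace and stop on an object; "grip_force" is the grip in N (left out, the last holds). Time passes only in rows, so rows that do not move let the fingers close. It gives the time, the measured TCP pose, the force, the opening and the grip force at its end, in the units of the state.
- monitor.get_state(): the state, without advancing time (a new reading comes with each control period).
- viewer.capture(name): name is "side" or "top"; returns the picture (420x560x3 uint8, blue, green, red); there is no depth.
- viewer.camera_model(name): a dict with "K" (3x3 intrinsics, pixels), "T" (4x4, takes a point from camera to world coordinates). Camera axes: x right, y down, z forward; pixel columns grow to the right and rows downward; lengths in m; the calibration is good to about 2 mm. A picture is of the moment at which its call begins. camera_model takes no time and is no camera call.
- job.hand_in(): hands the job in; it is judged then, once.
The state is a dict: "time_s": time; "joint_positions": joint angles; "dq": joint speeds; "effort": joint torques, N m; "tcp_pos": TCP position; "tcp_rot": TCP orientation; "contact_force": force on the tool from outside, world axes, zero at the start; "torque": the same for the moment, N m; "grip_width": finger opening in m; "gripper_force": force on a finger pad.
Only numpy, scipy, OpenCV 4.12 (cv2) and the standard library are available. Lean on these libraries where they do the work, as an engineer would, in place of code of your own. Each camera call takes 0.05 s, during which the arm holds its last target. There are 200 camera calls.

## Working session

There is one attempt and no reset: what is moved stays moved. The work goes in short steps, Python scripts to look and compute and a tool call to move; the robot and the scene stay as the last step left them, time stands still between calls to the robot, and variables do not carry over. Pictures are saved under pics/ and viewed, at most 10 in all, crops included, and the job is handed in when it is done.

Besides the shell and the picture viewer there is one more tool, called after "Emit:" by a JSON object that holds its "api" and its "payload". jog_arm: Moves the arm, as the interface text tells. Its arguments: {"type":"object","properties":{"series":{"type":"array"},"hand":{"type":"number"},"grip_force":{"type":"number"}},"required":["series"]}

```bash
mkdir -p pics; ls; python3 - <<'E'
from plant import monitor, viewer
import cv2
s=monitor.get_state();print(s)
for n in("top","side"):
    cv2.imwrite(f"pics/{n}0.png",viewer.capture(n)); m=viewer.camera_model(n);print(n,m["K"],m["T"])
E
```

```text
pics
{'time_s': 0.0, 'joint_positions': array([-1.43808802e+00,  8.79256991e-02,  1.37231513e+00, -2.19450208e-06,
        1.68359225e+00, -1.03090572e-01]), 'dq': array([-0.00137784,  0.00078173,  0.00014255,  0.0012096 , -0.00029866,
        0.00022   ]), 'effort': array([-1.61595181e-04, -3.51862872e+01, -3.13272321e+01, -1.99556962e-04,
        1.08760406e-02,  1.59325033e-06]), 'tcp_pos': array([ 0.12842184, -0.53426411,  0.23012426]), 'tcp_rot': array([-1.12007181e-03,  9.93057300e-01,  1.17626293e-01, -1.76787412e-05]), 'contact_force': array([-0.4564261 , -0.27781873, -0.35655882]), 'torque': array([ 0.04228087,  0.0098199 , -0.01434591]), 'gripper_force': 0.0, 'grip_width': 0.08549814934151947}
top [[488.46209514   0.         272.49133398]
 [  0.         488.46209514 201.79595214]
 [  0.           0.           1.        ]] [[-0.01871812 -0.97708532  0.21202335  0.32716817]
 [-0.9998239   0.01857703 -0.00265762  0.01597008]
 [-0.00134204 -0.21203576 -0.97726099  1.30355209]
 [ 0.          0.          0.          1.        ]]
side [[436.03567843   0.         287.04058994]
 [  0.         436.03567843 207.98701242]
 [  0.           0.           1.        ]] [[-0.91645707 -0.28996455  0.27572995  0.29045605]
 [-0.399996    0.64586871 -0.65027442  0.75023199]
 [ 0.01047118 -0.70623946 -0.7078956   0.83194725]
 [ 0.          0.          0.          1.        ]]
```

```bash
python3 - <<'E'
import cv2
for n in("top","side"):
    cv2.imwrite(f"pics/{n}0b.png",cv2.resize(cv2.imread(f"pics/{n}0.png"),(800,600),interpolation=cv2.INTER_CUBIC))
E
```

```text
(no output)
```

View pics/top0b.png

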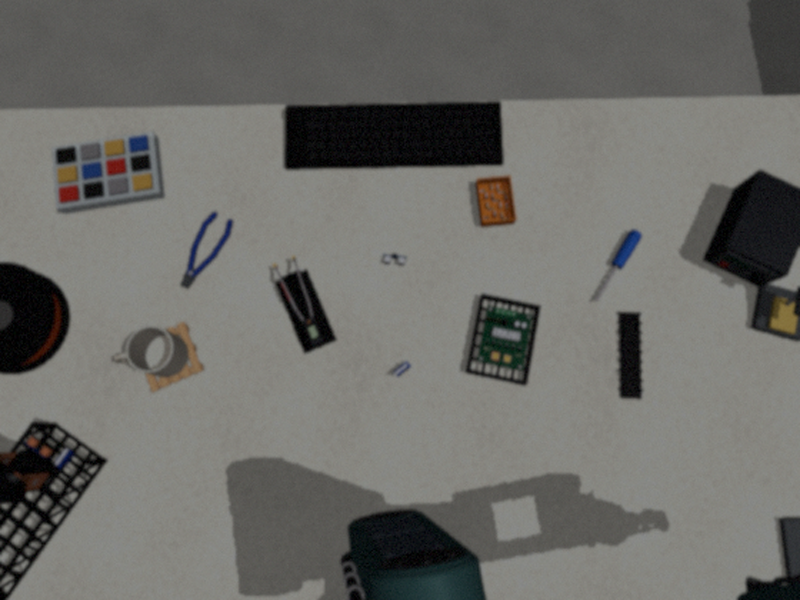

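View pics/side0b.png

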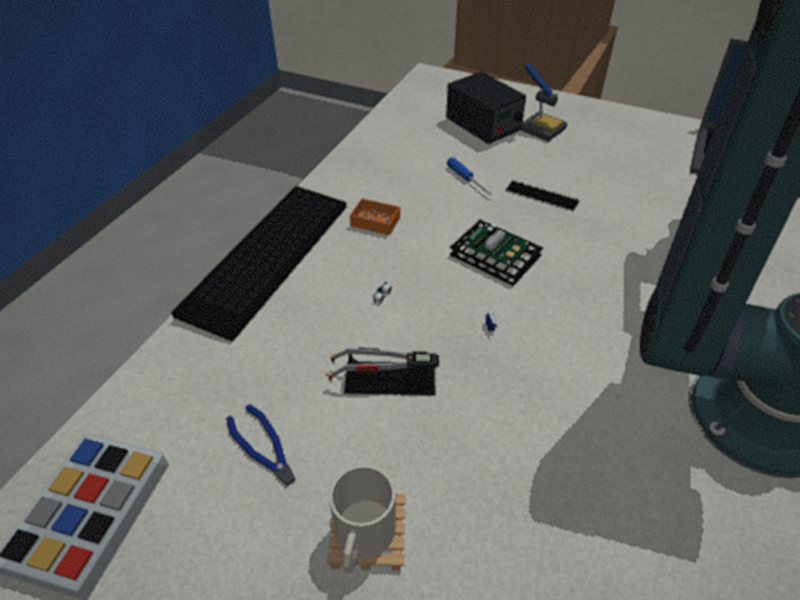

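The top view shows the tweezers in their rest near (300,305) with the nose up and slightly left, and the board near (503,338) with its gold pads at (502,357). The side view shows the tweezers near (385,368) and the board near (496,250). Next I'll average several frames and enlarge these areas.

```bash
cat > h.py <<'E'
import numpy as np, cv2
from plant import monitor, viewer
def avg(n,k=6): return np.mean([viewer.capture(n).astype(float) for _ in range(k)],0).astype(np.uint8)
def crop(im,cx,cy,w=100,h=75,s=4):
    x,y=cx-w//2,cy-h//2
    c=cv2.resize(im[y:y+h,x:x+w],(w*s,h*s),interpolation=cv2.INTER_CUBIC)
    c=cv2.convertScaleAbs(c,alpha=1.5)
    for i in range(0,w,10):
        t=6 if (x+i)%10 else 6
        cv2.line(c,(i*s,0),(i*s,4),(0,255,255),1)
        if i%20==0: cv2.putText(c,str(x+i),(i*s,16),0,.35,(0,0,255),1)
    for j in range(0,h,10):
        cv2.line(c,(0,j*s),(4,j*s),(0,255,255),1)
        if j%20==0: cv2.putText(c,str(y+j),(4,j*s+4),0,.35,(0,0,255),1)
    return c
def ray(n,u,v):
    m=viewer.camera_model(n);K,T=np.array(m["K"]),np.array(m["T"])
    return T[:3,3],T[:3,:3]@np.linalg.inv(K)@[u,v,1]
def at(n,u,v,z):
    o,d=ray(n,u,v);return o+d*(z-o[2])/d[2]
def proj(n,P):
    m=viewer.camera_model(n);K,T=np.array(m["K"]),np.array(m["T"])
    q=K@(T[:3,:3].T@(np.atleast_2d(P)-T[:3,3]).T);return (q[:2]/q[2]).T
E
python3 - <<'E'
from h import *
t,s=avg("top"),avg("side")
cv2.imwrite("pics/tavg.png",t);cv2.imwrite("pics/savg.png",s)
cv2.imwrite("pics/c1.png",np.vstack([np.hstack([crop(t,210,213),crop(t,352,237)]),np.hstack([crop(s,270,259),crop(s,347,175)])]))
E
```

```text
(no output)
```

View pics/c1.png

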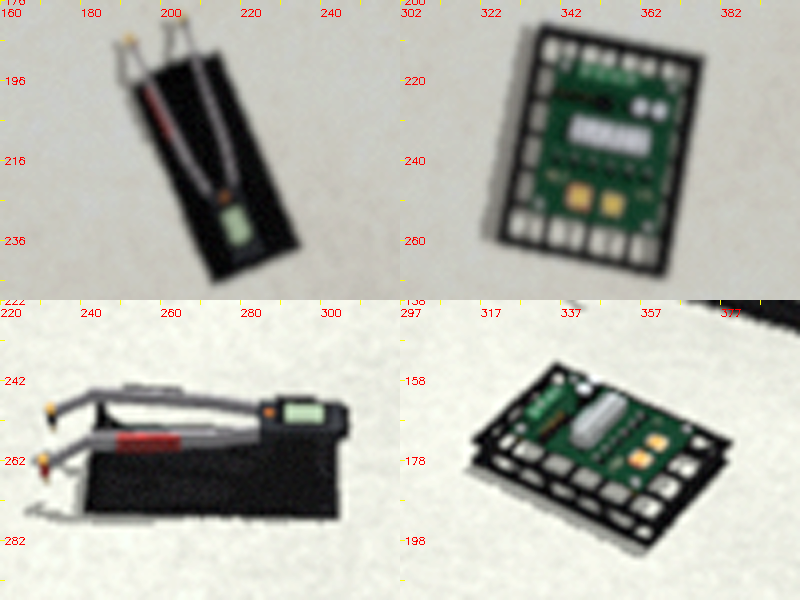

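The crops show the tweezers with the red leg on the left (+y) and gold nose knobs at top pixels (192,186) and (205,180), side pixels (233,249) and (231,261). They also show the orange hinge screw and the two gold pads. I'll triangulate these and fit the rest and the board.

```bash
python3 - <<'E'
from h import *
from scipy.optimize import least_squares
t,s=cv2.imread("pics/tavg.png"),cv2.imread("pics/savg.png")
def blobs(im,x0,x1,y0,y1,nm):
    c=im[y0:y1,x0:x1].astype(float);b,g,r=c[...,0],c[...,1],c[...,2]
    w=np.clip(r-b-25,0,None)
    n,l,st,ce=cv2.connectedComponentsWithStats((w>0).astype(np.uint8))
    for i in range(1,n):
        if st[i,4]<3: continue
        yy,xx=np.where(l==i);ww=w[yy,xx]
        print(nm,st[i,4],(xx@ww/ww.sum()+x0).round(2),(yy@ww/ww.sum()+y0).round(2),"bgr",c[yy,xx].mean(0).round())
blobs(t,180,230,175,240,"top tw");blobs(t,335,370,235,260,"top pads")
blobs(s,225,300,235,280,"side tw");blobs(s,345,375,160,190,"side pads")
# corners
stand=[(213.3,246.7),(235,237.7),(215,189.2),(193.2,198)]
for z in (0,.005): 
    P=np.array([at("top",*c,z)[:2] for c in stand]);print(z,P.round(4).tolist(),np.linalg.norm(np.roll(P,-1,0)-P,axis=1).round(4),P.mean(0))
E
```

```text
top tw 3 204.84 179.63 bgr [ 93. 114. 124.]
top tw 7 191.74 185.26 bgr [ 93. 113. 124.]
top tw 3 215.79 224.67 bgr [26. 39. 59.]
top pads 36 346.36 248.68 bgr [ 57.  86. 103.]
top pads 24 354.61 250.66 bgr [ 59.  95. 104.]
side tw 9 232.12 248.71 bgr [ 81. 113. 131.]
side tw 6 286.78 249.55 bgr [39. 60. 95.]
side tw 79 256.14 256.43 bgr [38. 38. 85.]
side tw 15 230.37 262.16 bgr [ 63.  86. 115.]
side pads 15 360.68 173.12 bgr [ 84. 120. 138.]
side pads 20 356.37 177.36 bgr [ 76. 109. 132.]
0 [[0.49, 0.1732], [0.5132, 0.115], [0.6484, 0.1696], [0.6247, 0.2291]] [0.0626 0.1458 0.064  0.1459] [0.56905964 0.17175272]
0.005 [[0.4894, 0.1726], [0.5124, 0.1147], [0.6471, 0.169], [0.6236, 0.2283]] [0.0624 0.1453 0.0638 0.1453] [0.56813183 0.17115519]
```

```bash
python3 - <<'E'
from h import *
def tri(a,b):
    o1,d1=ray("top",*a);o2,d2=ray("side",*b)
    k=np.linalg.lstsq(np.c_[d1,-d2],o2-o1,rcond=None)[0];p,q=o1+d1*k[0],o2+d2*k[1]
    return (p+q)/2,np.linalg.norm(p-q)
L=dict(redknob=((191.74,185.26),(230.37,262.16)),blackknob=((204.84,179.63),(232.12,248.71)),hingedot=((215.79,224.67),(286.78,249.55)),
pA=((346.36,248.68),(356.37,177.36)),pB=((354.61,250.66),(360.68,173.12)))
R={}
for n,(a,b) in L.items():
    p,e=tri(a,b);R[n]=p;print(n,p.round(4),"gap",round(e,4))
k=(R['redknob']+R['blackknob'])/2;d=k-R['hingedot'];print("axis deg",np.degrees(np.arctan2(d[1],d[0])),np.linalg.norm(d[:2]),"knob sep",np.linalg.norm(R['redknob']-R['blackknob']))
for z in(.032,):
    for n in('pA','pB'):
        print(n,at("top",*L[n][0],z).round(4),at("side",*L[n][1],z).round(4))
# board corners of carrier in top crop
c=[(302+540/4,200+22/4),(302+705/4-100+0,0)]
b=np.array([(540,22),(705,58),(665,278),(485,240)],float)
b=np.c_[302+(b[:,0]-400)/4,200+b[:,1]/4];
for z in(0.025,.032):
    P=np.array([at("top",*q,z)[:2] for q in b]);e=np.roll(P,-1,0)-P;print(P.round(4).tolist(),np.linalg.norm(e,axis=1).round(4),P.mean(0).round(4),"yaws",np.degrees(np.arctan2(-e[1,1],-e[1,0])),np.degrees(np.arctan2(e[3,1],e[3,0])),np.degrees(np.arctan2(-e[0,1],-e[0,0])), np.degrees(np.arctan2(e[2,1],e[2,0])))
E
```

```text
redknob [0.6525 0.2286 0.0294] gap 0.0014
blackknob [0.667  0.1932 0.0317] gap 0.0012
hingedot [0.5399 0.1605 0.055 ] gap 0.0006
pA [ 0.4745 -0.1783  0.0289] gap 0.0002
pB [ 0.4686 -0.1994  0.0302] gap 0.0005
axis deg 22.841837466042268 0.1299923490323815 knob sep 0.03827336771220441
pA [ 0.4742 -0.1778  0.032 ] [ 0.4737 -0.1747  0.032 ]
pB [ 0.4687 -0.1991  0.032 ] [ 0.4679 -0.1973  0.032 ]
[[0.5911, -0.1598], [0.5646, -0.2684], [0.4198, -0.233], [0.4466, -0.1171]] [0.1118 0.1491 0.119  0.1507] [ 0.5055 -0.1946] yaws -13.72793514797883 -16.445413261644795 76.26822078629299 76.97346285345358
[[0.5897, -0.1588], [0.5633, -0.2668], [0.4193, -0.2317], [0.4459, -0.1164]] [0.1112 0.1483 0.1183 0.1499] [ 0.5045 -0.1934] yaws -13.727935147978826 -16.44541326164478 76.26822078629294 76.97346285345358
```

Emit:
{"api": "jog_arm", "payload": {"series": [0.045,-0.042,0,0,0.045,-0.042,0,0,0.045,-0.042,0,0,0.045,-0.042,0,0,0.045,-0.042,0,0,0.045,-0.042,0,0,0.045,-0.042,0,0,0.045,-0.042,0,0]}}

```text
time_s: 1.7
tcp_pos: [0.4009, -0.1222, 0.2318]
tcp_rot: [0.001, 0.993, 0.118, 0.001]
contact_force: [1.1, -0.7, 0.1]
grip_width: 0.0853
gripper_force: 0.0
```

Emit:
{"api": "jog_arm", "payload": {"series": [0.045,-0.042,0,0,0.045,-0.042,0,0,0.045,-0.042,0,0,0.045,-0.042,0,0,0.045,-0.042,0,0,0.044,-0.042,0,0,0,0,0.04,-9.2,0,0,0.04,0]}}

```text
time_s: 2.7
tcp_pos: [0.6034, 0.1851, 0.1503]
tcp_rot: [0.0, 0.98, 0.198, 0.001]
contact_force: [0.2, 0.8, -0.5]
grip_width: 0.0857
gripper_force: 0.0
```

```bash
cat >> h.py <<'E'
from scipy.spatial.transform import Rotation as Ro
def to(x,y,z,yaw):
    s=monitor.get_state();q=s["tcp_rot"];R=Ro.from_quat([q[1],q[2],q[3],q[0]]).as_matrix()
    psi=np.degrees(np.arctan2(R[1,0],R[0,0]))
    print("t",s["time_s"],"tcp",s["tcp_pos"].round(4),"psi",psi.round(2),"tilt",np.degrees(np.arccos(-R[2,2])).round(2),"w",round(s["grip_width"],4),"F",s["contact_force"].round(2),"gf",s["gripper_force"])
    print("tool delta",(R.T@(np.array([x,y,z])-s["tcp_pos"])).round(4),"turn",(psi-yaw).round(2))
E
python3 -c "
from h import *
to(.602,.1865,.03,22.7)"
```

```text
t 2.7 tcp [0.6034 0.1851 0.1503] psi 22.86 tilt 0.07 w 0.0857 F [ 0.25  0.83 -0.54] gf 0.0
tool delta [-0.0009 -0.0019  0.1203] turn 0.16
```

Emit:
{"api": "jog_arm", "payload": {"series": [-0.001,-0.002,0.045,0,0,0,0.045,0,0,0,0.022,0,0,0,0.008,0,0,0,0,0]}}

```text
time_s: 3.32
tcp_pos: [0.6012, 0.1853, 0.0315]
tcp_rot: [0.0, 0.98, 0.197, 0.0]
contact_force: [0.4, 0.4, -0.7]
grip_width: 0.0854
gripper_force: 0.0
```

Emit:
{"api": "jog_arm", "payload": {"series": [0,0,0,0,0,0,0,0,0,0,0,0,0,0,0,0,0,0,0,0,0,0,0,0], "hand": 38, "grip_force": 30}}

```text
time_s: 4.08
tcp_pos: [0.6021, 0.1857, 0.0331]
tcp_rot: [-0.0, 0.98, 0.197, 0.002]
contact_force: [0.7, 0.9, 4.7]
grip_width: 0.0327
gripper_force: 9.3
```

```bash
python3 -c "
from h import *
to(.602,.1865,.03,22.7)
t,s=avg('top',3),avg('side',3)
cv2.imwrite('pics/c2.png',np.vstack([crop(t,210,213,160,60,5),crop(s,270,255,160,60,5)]))"
```

```text
t 4.075 tcp [0.6021 0.1857 0.0331] psi 22.71 tilt 0.19 w 0.0327 F [0.74 0.92 4.67] gf 9.296534464247088
tool delta [ 0.0002 -0.0008  0.0031] turn 0.01
```

View pics/c2.png

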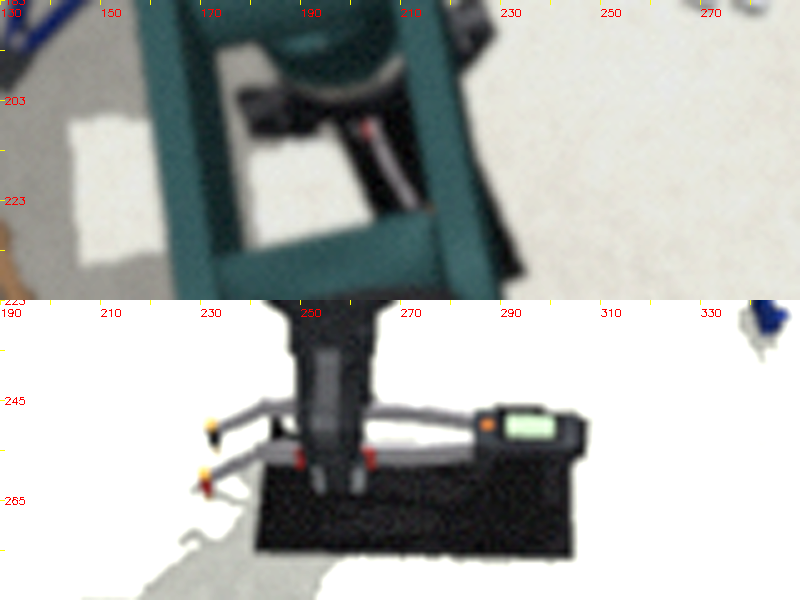

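The side crop shows the fingers centred along the red rubber pad, with equal red at (249,257) and (262,257), and the tweezers still level. I'll lift, then squeeze.

Emit:
{"api": "jog_arm", "payload": {"series": [0,0,-0.008,0,0,0,-0.02,0,0,0,-0.03,0,0,0,-0.03,0,0,0,-0.02,0,0,0,-0.01,0]}}

```text
time_s: 5.12
tcp_pos: [0.6017, 0.1854, 0.152]
tcp_rot: [0.0, 0.98, 0.197, 0.002]
contact_force: [1.2, 0.6, -1.1]
grip_width: 0.0328
gripper_force: 8.1
```

Emit:
{"api": "jog_arm", "payload": {"series": [0,0,0,0,0,0,0,0,0,0,0,0,0,0,0,0], "hand": 34}}

```text
time_s: 5.62
tcp_pos: [0.6006, 0.1852, 0.1483]
tcp_rot: [0.0, 0.98, 0.197, -0.001]
contact_force: [0.7, -0.2, -1.0]
grip_width: 0.0292
gripper_force: 10.9
```

```bash
python3 -c "
from h import *
to(.415,-.174,.15,-14.9)
s=avg('side',4);t=avg('top',2)
cv2.imwrite('pics/c3.png',np.vstack([crop(s,270,225,160,60,5),crop(t,210,205,160,60,5)]))"
```

```text
t 5.625 tcp [0.6006 0.1852 0.1483] psi 22.71 tilt 0.1 w 0.0292 F [ 0.65 -0.25 -0.97] gf 10.87521716952324
tool delta [-0.3099  0.2597 -0.0012] turn 37.61
```

View pics/c3.png

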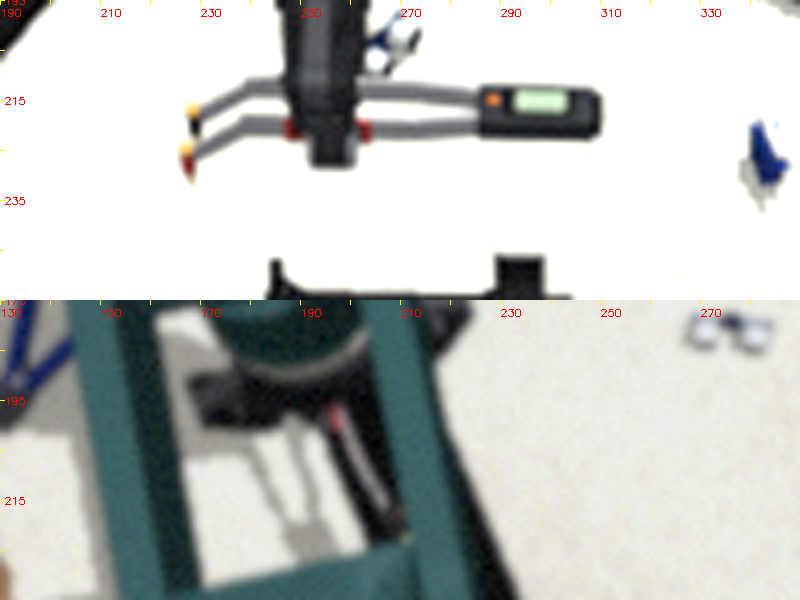

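The side crop shows the tweezers lifted clear and level, with tips at about (227,228) and the rest empty below. Grip width is 29.2 mm. I'll carry them to the board.

Emit:
{"api": "jog_arm", "payload": {"series": [-0.02,0.016,0,0,-0.045,0.037,0,0,-0.045,0.037,0,0,-0.045,0.037,0,0,-0.045,0.037,0,0,-0.045,0.037,0,0,-0.045,0.037,0,0,-0.022,0.019,0,0]}}

```text
time_s: 6.92
tcp_pos: [0.411, -0.1744, 0.1497]
tcp_rot: [0.001, 0.981, 0.196, 0.0]
contact_force: [1.2, -0.5, -0.9]
grip_width: 0.0293
gripper_force: 10.9
```

Emit:
{"api": "jog_arm", "payload": {"series": [0,0,0,4.6,0,0,0,7,0,0,0,7,0,0,0,7,0,0,0,7,0,0,0,5,0,0,0,0]}}

```text
time_s: 7.8
tcp_pos: [0.4125, -0.1722, 0.1496]
tcp_rot: [0.0, 0.992, -0.129, 0.0]
contact_force: [0.5, 0.0, -0.7]
grip_width: 0.029
gripper_force: 10.9
```

```bash
python3 -c "
from h import *
to(.4122,-.1721,.085,-14.9)"
```

```text
t 7.8 tcp [ 0.4125 -0.1722  0.1496] psi -14.83 tilt 0.03 w 0.029 F [ 0.51  0.04 -0.69] gf 10.866154432296753
tool delta [-0.0003 -0.0001  0.0646] turn 0.07
```

Emit:
{"api": "jog_arm", "payload": {"series": [0,0,0.03,0,0,0,0.03,0,0,0,0.018,0,0,0,0.005,0,0,0,0,0]}}

```text
time_s: 8.43
tcp_pos: [0.4126, -0.1723, 0.0666]
tcp_rot: [0.0, 0.992, -0.129, 0.0]
contact_force: [-0.2, 0.5, -0.1]
grip_width: 0.0291
gripper_force: 10.9
```

```bash
python3 -c "
from h import *
to(.4122,-.1721,.053,-14.9)
s=avg('side',5);t=avg('top',2);cv2.imwrite('pics/s4.png',s)
cv2.imwrite('pics/c4.png',np.vstack([crop(s,365,168,80,38,10),crop(t,352,237,160,40,5)]))
R=np.array([.966,-.257,0]);N=np.array([.257,.966,0])
p=monitor.get_state()['tcp_pos']
for sg in(1,-1):
    q=p+R*.061+N*.011*sg+[0,0,-.0200]; print('pred tip',q.round(4),proj('side',q).round(2))
"
```

```text
t 8.425 tcp [ 0.4126 -0.1723  0.0666] psi -14.85 tilt 0.02 w 0.0291 F [-0.25  0.46 -0.1 ] gf 10.879237800836563
tool delta [-0.0005 -0.0001  0.0136] turn 0.05
pred tip [ 0.4745 -0.1775  0.0469] [[357.02 172.62]]
pred tip [ 0.4689 -0.1987  0.0469] [[361.2  168.66]]
```

View pics/c4.png

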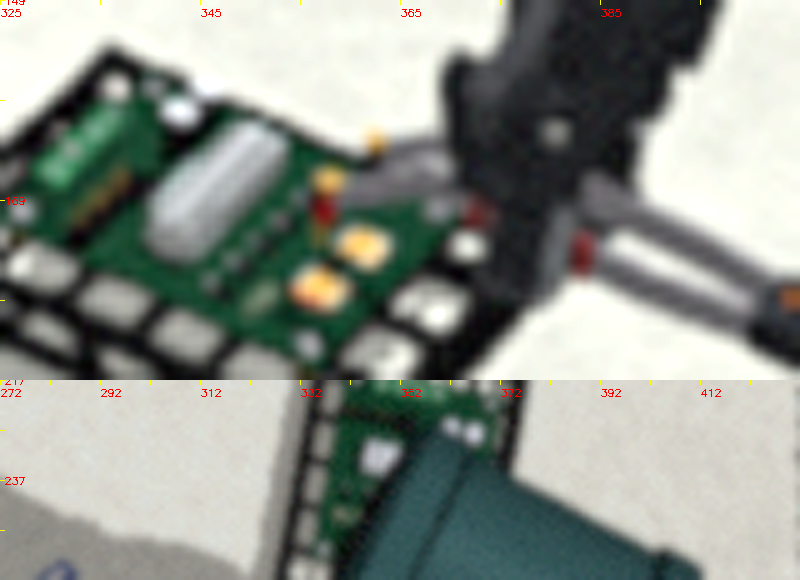

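```bash
python3 -c "
from h import *
a=np.radians(-14.9);X=np.array([np.cos(a),np.sin(a),0]);Y=np.array([-X[1],X[0],0])
pd=at('side',356.45,177.45,.032)
for z in(.045,.047,.049):
    e=pd-at('side',356.35,173.05,z);print(z,'move along tweezer x,y',(e@X).round(4),(e@Y).round(4))
# black knob & red knob, hinge in this view: heights above tips
print(proj('side',[[.4745,-.1775,.047],[.4745,-.1775,.037],[.4845,-.1775,.047],[.4745,-.1675,.047]]))
im=cv2.imread('pics/s4.png');cv2.imwrite('pics/c5.png',crop(im,372,170,60,30,13))
"
```

```text
0.045 move along tweezer x,y -0.0034 0.0019
0.047 move along tweezer x,y -0.0023 -0.0002
0.049 move along tweezer x,y -0.0013 -0.0024
[[357.0410892  172.59103281]
 [356.59631319 175.32781319]
 [353.5860106  171.62871968]
 [355.96982405 174.74036769]]
```

View pics/c5.png

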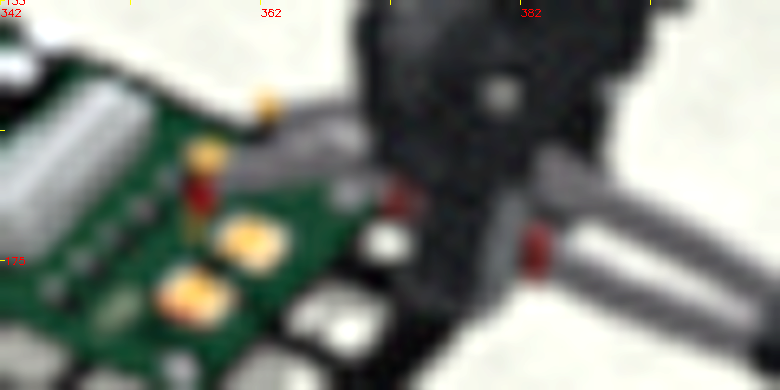

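The crop shows the red pin tip at about (356.3,173.1), over the red pad at (356.4,177.4). The black pin is hidden behind it. The tips need about 2.5 mm back along -x, so I'll correct that and come lower.

Emit:
{"api": "jog_arm", "payload": {"series": [-0.0025,-0.0005,0.004,0,0,0,0.004,0,0,0,0.002,0,0,0,0,0,0,0,0,0]}}

```text
time_s: 9.4
tcp_pos: [0.4102, -0.1712, 0.0564]
tcp_rot: [0.0, 0.992, -0.13, 0.0]
contact_force: [1.0, -0.6, -0.4]
grip_width: 0.0292
gripper_force: 10.9
```

```bash
python3 -c "
from h import *
to(.4122,-.1721,.053,-14.9)
s=avg('side',6);cv2.imwrite('pics/s6.png',s)
cv2.imwrite('pics/c6.png',np.hstack([crop(s,362,171,32,32,18)]))"
```

```text
t 9.4 tcp [ 0.4102 -0.1712  0.0564] psi -14.89 tilt 0.01 w 0.0292 F [ 1.01 -0.64 -0.44] gf 10.864068120718002
tool delta [0.0021 0.0004 0.0034] turn 0.01
```

View pics/c6.png

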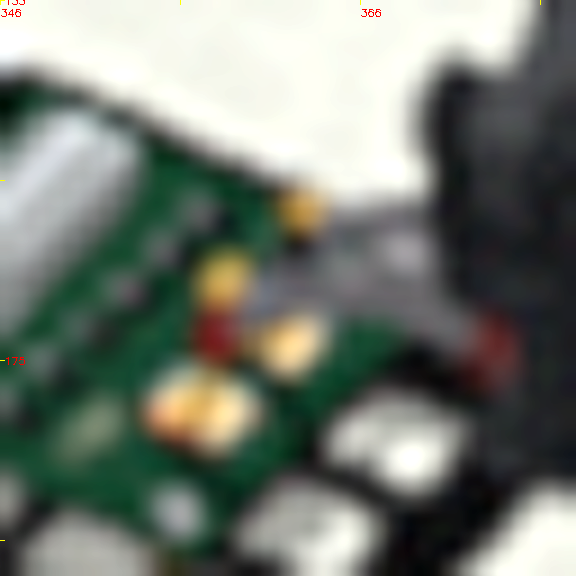

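The crop shows the red pin coming down on the red pad near its middle at (357,177). The black nose knob is at (362.2,166.2), leading toward the black pad. I'll check the tip spacing with colour centroids.

```bash
cat > k.py <<'E'
from h import *
def knobs(f,boxes):
    im=cv2.imread(f).astype(float);o=[]
    for x0,x1,y0,y1 in boxes:
        c=im[y0:y1,x0:x1];b,g,r=c[...,0],c[...,1],c[...,2]
        w=np.clip(g-b-12,0,None)*(r>g); yy,xx=np.mgrid[y0:y1,x0:x1];o.append([(xx*w).sum()/w.sum(),(yy*w).sum()/w.sum()])
    return np.array(o)
E
python3 -c "
from k import *
# knob boxes red, black
for f,bx,z in(('pics/s4.png',[(354,361,164,169),(360,365,161,165)],.0646),('pics/s6.png',[(355,361,167,173),(360,365,164,169)],.0545)):
    k=knobs(f,bx);P=[at('side',*u,z) for u in k];d=P[0]-P[1];print(k.round(2).tolist(),np.array(P).round(4).tolist(),np.linalg.norm(d).round(4),np.degrees(np.arctan2(-d[0],d[1])).round(1))
k=knobs('pics/savg.png',[(227,234,258,264),(229,236,246,252)]);P=[at('side',*u,.0295) for u in k];print(k,np.linalg.norm(P[0]-P[1]))
k=knobs('pics/savg.png',[(353,359,175,181),(358,364,170,176)]);P=[at('side',*u,.032) for u in k];print(k,P,np.linalg.norm(P[0]-P[1]))
"
```

```text
[[357.44, 166.59], [362.07, 162.46]] [[0.4769, -0.1816, 0.0646], [0.4704, -0.2042, 0.0646]] 0.0235 -16.0
[[357.96, 170.0], [362.22, 166.19]] [[0.4737, -0.1803, 0.0545], [0.4677, -0.2011, 0.0545]] 0.0216 -16.1
[[230.25120773 261.33816425]
 [232.10382514 248.63934426]] 0.03797684720317587
[[356.535      177.19      ]
 [360.81132075 173.15902965]] [array([ 0.47345386, -0.17561262,  0.032     ]), array([ 0.46755592, -0.19724404,  0.032     ])] 0.022421054220099542
```

```bash
cat >> k.py <<'E'
def look(f,n=16):
    F=[];P=[];I=[]
    for i in range(n):
        I.append(viewer.capture('side').astype(float));s=monitor.get_state();F.append(s['contact_force']);P.append(s['tcp_pos'])
    print(s['time_s'],'F',np.mean(F,0).round(2),'+-',(np.std(F,0)/n**.5).round(2),'tcp',np.mean(P,0).round(4),'w',s['grip_width'])
    cv2.imwrite(f,np.mean(I,0).astype(np.uint8))
E
python3 -c "
from k import *
look('pics/s7.png')"
```

```text
10.5 F [ 0.03 -0.07 -0.94] +- [0.09 0.12 0.13] tcp [ 0.4102 -0.1711  0.0563] w 0.029320272095992042
```

Emit:
{"api": "jog_arm", "payload": {"series": [0.001,0,0.0008,0,0,0,0.0008,0,0,0,0.0008,0,0,0,0.0006,0,0,0,0,0]}}

```text
time_s: 11.12
tcp_pos: [0.4111, -0.1713, 0.0533]
tcp_rot: [0.0, 0.992, -0.13, -0.0]
contact_force: [0.2, -0.8, -0.7]
grip_width: 0.0293
gripper_force: 10.9
```

```bash
python3 -c "
from k import *
look('pics/s8.png')
print(knobs('pics/s8.png',[(355,361,167,174),(360,365,164,170)]))"
```

```text
11.925 F [ 0.08 -0.03 -0.6 ] +- [0.12 0.14 0.11] tcp [ 0.4111 -0.1713  0.0533] w 0.029086581191984016
[[357.35802469 170.82098765]
 [361.88151659 166.68246445]]
```

Emit:
{"api": "jog_arm", "payload": {"series": [0,0,0.0005,0,0,0,0.0005,0,0,0,0.0005,0,0,0,0,0]}}

```text
time_s: 12.42
tcp_pos: [0.4111, -0.1713, 0.0518]
tcp_rot: [0.0, 0.992, -0.13, 0.0]
contact_force: [-0.0, 0.7, 0.0]
grip_width: 0.0294
gripper_force: 10.9
```

```bash
python3 -c "
from k import *
look('pics/s9.png')
print(knobs('pics/s9.png',[(355,361,167,174),(360,365,164,170)]))
s=cv2.imread('pics/s9.png');cv2.imwrite('pics/c9.png',crop(s,362,171,32,32,18))"
```

```text
13.225 F [-0.35  0.17  0.17] +- [0.11 0.09 0.11] tcp [ 0.4111 -0.1714  0.0518] w 0.02919650806587629
[[357.09183673 171.01020408]
 [361.85714286 167.05590062]]
```

View pics/c9.png

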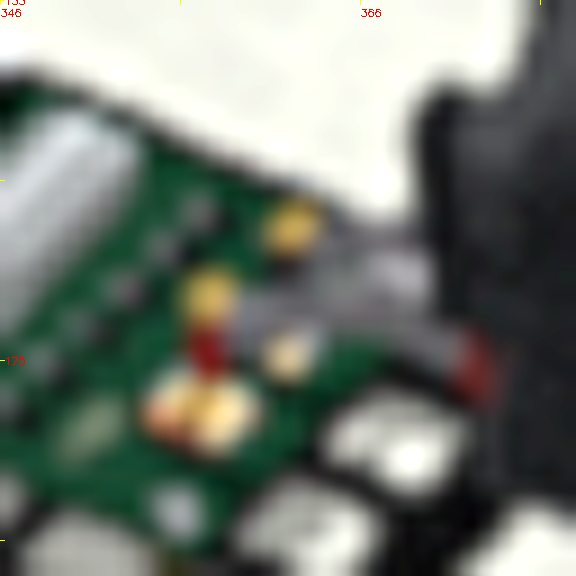

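The crop shows the red pin standing on the red pad, with its foot at about (356.6,177.9) against a pad centre of (356.5,177.3). Fz rose by about 1.1 N, so both pins are pressed roughly half way. As a last check, I'll difference this against the clean picture.

```bash
python3 -c "
from k import *
a=cv2.imread('pics/savg.png').astype(int);b=cv2.imread('pics/s9.png').astype(int)
print('cols 352..366 rows 169..182, change of R'); print((b-a)[169:182,352:367,2]); print(a[169:182,352:367,2])
print(proj('side',[[.4735,-.1756,.032]]))"
```

```text
cols 352..366 rows 169..182, change of R
[[  3   0  -1   2   3  14  11  -4  -3   3  23  45  49  51  69]
 [  1   2   2   1  40  81  72  24   4  11  30  50  58  63  67]
 [  5   0  -3  13  66 119  99  20 -10  -2  15  40  60  62  59]
 [  0  -1  -2   5  58  93  51 -33 -66 -68 -52 -15  32  55  53]
 [ -3   3  -1   3  43  57   3 -67 -99 -91 -68 -41   5  35  40]
 [ -3   1  -4   6  34  57  16 -43 -66 -42 -25 -24  -6   2   5]
 [  0   2   3   2  -6   6  27  -4 -23  -7   5   1   0   0   3]
 [  3   1   5   5 -20 -31   0   6  -1  -3   2  -3  -1  -4   0]
 [  3   3   7  -9 -37 -29   2   7   1   2  -2  -6   2   6   2]
 [  2   5   2 -20 -45 -18   7   7   3   0   0   2   4   6   6]
 [  2  -1  -7 -21 -29  -8   7   3   2   1   2   3   4   7   7]
 [ -2   4   3  -8 -13  -6   3   0   2   3  -1  -1   5   6   5]
 [  4   0   0   1   3  -5  -9  -6  -2   3   1   2   2   4   2]]
[[ 17  26  43  41  16  13  17  16  24  31  25  16  16  13  16]
 [ 49  47  20  19  16  14  16  18  22  23  15  13  17  15  21]
 [ 46  46  18  11  16  11  25  58  77  66  48  27  18  19  18]
 [ 20  20  15  17  14  19  59 116 144 141 123  86  39  17  17]
 [ 20  13  16  16  12  24  77 136 168 173 166 128  53  18  15]
 [ 17  19  16  18  26  24  55  97 137 164 158 108  42  20  18]
 [ 14  12  22  58  88  78  42  39  75 114 105  49  18  11  10]
 [ 17  20  61 116 148 145 118  80  37  34  32  15  10  16  33]
 [ 48  38 105 159 173 172 165 130  65  14  12  12  15  40  75]
 [ 59  36  97 141 156 167 159 115  56  19  14  13  54 105 120]
 [ 40  18  41  77 105 123 109  57  21  12  12  24  85 128 128]
 [ 18  11  10  22  37  49  39  19  10   9  12  20  66  90  95]
 [ 14  16  19  23  18  14  16  15  15  34  48  35  24  26  50]]
[[356.51780971 177.18824512]]
```

Emit:
{"api": "jog_arm", "payload": {"series": [0,0,0,0,0,0,0,0,0,0,0,0,0,0,0,0,0,0,0,0,0,0,0,0,0,0,0,0,0,0,0,0]}}

```text
time_s: 14.22
tcp_pos: [0.4111, -0.1713, 0.0518]
tcp_rot: [0.0, 0.992, -0.13, -0.0]
contact_force: [-0.3, -0.1, -0.3]
grip_width: 0.0292
gripper_force: 10.9
```

Emit:
{"api": "jog_arm", "payload": {"series": [0,0,0,0,0,0,0,0,0,0,0,0,0,0,0,0,0,0,0,0,0,0,0,0,0,0,0,0,0,0,0,0]}}

```text
time_s: 15.22
tcp_pos: [0.4111, -0.1713, 0.0518]
tcp_rot: [0.0, 0.992, -0.13, 0.0]
contact_force: [-0.8, -0.3, 0.0]
grip_width: 0.0295
gripper_force: 10.9
```

Emit:
{"api": "jog_arm", "payload": {"series": [0,0,0,0,0,0,0,0,0,0,0,0,0,0,0,0,0,0,0,0,0,0,0,0,0,0,0,0,0,0,0,0]}}

```text
time_s: 16.23
tcp_pos: [0.4111, -0.1714, 0.0518]
tcp_rot: [0.0, 0.992, -0.13, 0.0]
contact_force: [-1.6, 0.4, -0.2]
grip_width: 0.0294
gripper_force: 10.9
```

```bash
python3 -c "
from k import *
look('pics/s10.png',4)
from plant import job
print(job.hand_in())"
```

```text
16.425 F [-0.65  0.07  0.  ] +- [0.08 0.13 0.21] tcp [ 0.4111 -0.1714  0.0518] w 0.029340646567623103
the job is handed in; nothing more can be done
None
```

Job handed in at 16.4 s: the tweezers, squeezed to a tip gap of about 22 mm, were held level and steady on the battery pads for about 4 s. The red tip was seen on its pad; the black tip was hidden from the cameras, so its contact is inferred from the geometry and the roughly 1.1 N rise in force.

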